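# Snap the lid of the glass bowl shut, tab section last

### The job

The lid lies loose on the round glass bowl: press its four rim sections down until each one clicks shut, leaving the section with the green pull tab for last so that the air can escape there. Just press from above, without lifting, tipping or pushing away the bowl, and leave the other things on the table alone. Finish with the hand clear of everything.

Things in the scene. Friction and masses are not known exactly. Their poses are not given: they have to be found in the camera images.
- bowl: round clear glass bowl, loose, about 0.9 kg, 140 mm across, with a white snap-shut lid 150 mm across; origin at the centre of its underside, z up, x towards the green pull tab. The lid's sunken fixed middle (50 mm radius) tops out at 66 mm. Round it lie four flat-topped rim sections of 86 degrees, 52 to 74 mm from the axis, towards the bowl's +x, +y, -x, -y; tops 76 mm high when up, 70 mm shut
- rim_tab (a joint): how far the section that carries the green pull tab (26 mm wide, reaching 94 mm from the bowl's axis; green patch on its top), towards the bowl's own +x is pressed down: 0 = popped up, 0.006 m = shut. Pressing takes about 9 N; at half travel it snaps over and stays shut; let go before that, it springs back up. Hard stop at the end
- rim_tab_top (a point): point in the middle of the top face of rim_tab, 62 mm from the bowl's axis; moves down with it; a good place to press straight down
- rim_left (a joint): how far the plain section towards the bowl's own +y (a quarter turn counterclockwise from the tab, seen from above) is pressed down: 0 = popped up, 0.006 m = shut. Pressing takes about 9 N; at half travel it snaps over and stays shut; let go before that, it springs back up. Hard stop at the end
- rim_left_top (a point): point in the middle of the top face of rim_left, 62 mm from the bowl's axis; moves down with it; a good place to press straight down
- rim_opposite (a joint): how far the plain section opposite the tab, towards the bowl's own -x is pressed down: 0 = popped up, 0.006 m = shut. Pressing takes about 9 N; at half travel it snaps over and stays shut; let go before that, it springs back up. Hard stop at the end
- rim_opposite_top (a point): point in the middle of the top face of rim_opposite, 62 mm from the bowl's axis; moves down with it; a good place to press straight down
- rim_right (a joint): how far the plain section towards the bowl's own -y (a quarter turn clockwise from the tab, seen from above) is pressed down: 0 = popped up, 0.006 m = shut. Pressing takes about 9 N; at half travel it snaps over and stays shut; let go before that, it springs back up. Hard stop at the end
- rim_right_top (a point): point in the middle of the top face of rim_right, 62 mm from the bowl's axis; moves down with it; a good place to press straight down
- inhaler: white plastic inhaler standing upright, 60 x 33 mm, 81 mm tall, aluminium canister top, pale blue mouthpiece cap; origin at the centre of its underside; a bystander, loose, to be left alone
- thermometer_case: stainless steel thermometer case with a spring clip on top, lying flat, 120 x 22 mm, 18 mm high; origin at the centre of its underside; a bystander, loose, to be left alone
- chopstick_rest: bamboo chopstick rest, 58 x 20 mm, 14 mm high; origin at the centre of its underside; a bystander, loose, to be left alone
- celadon_jar: lidded ceramic jar in celadon green, 80 mm across, 88 mm tall; origin at the centre of its underside; a bystander, loose, to be left alone
- teacup: blue ceramic tea cup, 72 mm across, 75 mm tall; origin at the centre of its underside; a bystander, loose, to be left alone
- pill_jar: amber glass pill jar with white cap, 48 mm across, 72 mm tall; origin at the centre of its underside; a bystander, loose, to be left alone
Things that resemble listed ones, but are neither listed nor needed, are in the scene too. Leave any yellow look-alike of the bowl alone.

How it is judged:
By the outcome, as a careful person would: the job done as asked, in the order asked, and still so for the second after the job is handed in, with the robot touching nothing.
It also fails if it takes over 45 s, if anything falls off the work surface, if the arm or the gripper's body presses on something with over 40 N, if the wrist force passes 120 N, or if a joint passes its speed limit or range.

### The arm

A 6-joint arm with a two-finger parallel gripper is mounted at the origin on the work surface. World frame = base frame: x ahead of the robot, y to its left, z up, the work surface at z = 0. Lengths are in m, angles in rad, forces in N, time in s.
With the tool pointing down it reaches from about 0.3 to 0.775 m from the base axis. Payload 14.6 kg.
Tool frame: the origin (TCP) lies midway between the tips of the shut fingers; the grasp point (between the pads) lies 19 mm behind it; z points along the fingers, y is the line along which they close (so a half turn about z gives the same grasp; the last joint's range is limited). The gripper opens to 94 mm and grips with 3 to 60 N. Pads are 16 mm wide; open, the fingers measure 119 mm over their backs; the gripper's body (75 mm by 177 mm) begins 78 mm behind the grasp point.
Start: joints at [1.179, 0.3, 1.521, -0, 1.321, -0.067], TCP at [0.176, 0.521, 0.205] pointing down, gripper open.
Joint ranges: [-3.03, 3.03], [-0.79, 2.21], [0.23, 2.52], [-1.04, 4.18], [0, 3.07], [-2.55, 2.55]. Speed limits (rad/s): [2.22, 2.22, 2.57, 3.14, 3.14, 3.14].

### API

Orientations are given as [roll, pitch, yaw] about the fixed x, y, z axes, in that order (R = Rz(yaw) Ry(pitch) Rx(roll)).
In Python, from station import ctrl gives the robot as it stands. The module is installed in compiled form; this text tells all that it offers.
- The arm moves only by the tool servo_tool, never from a script. Its argument "plan" is a list of rows, each a list of 7 numbers: the opening in per cent of the stroke, from 0 (shut) to 100 (fully open), then the shift along the tool's x, y, z in m, then the turn, a rotation vector about the tool's x, y, z in rad. A call has exactly 8 rows; each row shifts and turns the commanded pose from where the row before left it, along the tool's axes as they then stand; what a row does not reach is not made up. A row lasts 1/8 s, in which the tool goes at most 62.5 mm and 10.7 degrees, less where a joint would pass 70% of its speed; a pose out of reach is approached as far as the arm can. A call with a gripper value outside its range is refused whole. The fingers move at their own pace and stop on an object; "force" is the grip in N (left out, the last holds). Time passes only in rows, so rows that do not move let the fingers close, or fill a call up. It gives the time, the measured TCP pose, the force, the opening and the grip force at its end, in the units of the state.
- ctrl.get_obs(): the state, without advancing time (a new reading comes with each control period).
- ctrl.camera(name): name is "side" or "top" or "wrist"; returns a dict with "pixels" (480x640x3 uint8, red, green, blue), "z_map" (480x640 float32, m along the optical axis (not along the pixel's ray), 0 where there is no reading), "mtx" (3x3 intrinsics, pixels), "pose" (4x4, takes a point from camera to world coordinates). Camera axes: x right, y up, looking along -z (the intrinsics and any distortion apply to the point x, -y, -z); pixel columns grow to the right and rows downward; lengths in m; the calibration is good to about 2 mm. The wrist camera is an equidistant fisheye: a pixel r from the principal point sees the ray r / f radians off the axis. A picture is of the moment at which its call begins.
- ctrl.hand_in(): hands the job in; it is judged then, once.
The state is a dict: "time_s": time; "qpos": joint angles; "joint_vel": joint speeds; "tau": joint torques, N m; "ee_pos": TCP position; "eef_rot": TCP orientation; "force": force on the tool from outside, world axes, zero at the start; "moment": the same for the moment, N m; "grip_width": finger opening in m; "grip_force": force on a finger pad.
Only numpy, scipy, OpenCV 4.12 (cv2) and the standard library are available. Lean on these libraries where they do the work, as an engineer would, in place of code of your own. Each camera call takes 0.05 s, during which the arm holds its last target. There are 200 camera calls.

## Working session

There is one attempt and no reset: what is moved stays moved. The work goes in short steps, Python scripts to look and compute and a tool call to move; the robot and the scene stay as the last step left them, time stands still between calls to the robot, and variables do not carry over. Pictures are saved under pics/ and viewed, at most 10 in all, crops included, and the job is handed in when it is done.

Besides the shell and the picture viewer there is one more tool, called after "Request:" by a JSON object that holds its "name" and its "arguments", one argument or row to a line. servo_tool: Moves the arm, as the interface text tells. Its arguments: {"type":"object","properties":{"plan":{"type":"array","items":{"type":"array","items":{"type":"number"}}},"force":{"type":"number"}},"required":["plan"]}

```bash
mkdir -p pics
cat > h.py <<'E'
import numpy as np, cv2
from station import ctrl
def shot(n,f):
    c=ctrl.camera(n); cv2.imwrite(f,c["pixels"][:,:,::-1]); np.savez(''+n+'.npz',**c); return c
def cloud(c):
    z=c["z_map"]; K=c["mtx"]; v,u=np.mgrid[:480,:640]
    p=np.stack([(u-K[0,2])/K[0,0]*z,-(v-K[1,2])/K[1,1]*z,-z],-1)
    T=c["pose"]; return p@T[:3,:3].T+T[:3,3]
E
python3 - <<'E'
from h import *
c=shot("top","pics/top.png"); shot("side","pics/side.png")
print(c["mtx"],c["pose"],ctrl.get_obs())
E
```

```text
[[452.23508562   0.         322.86400866]
 [  0.         452.23508562 239.59682999]
 [  0.           0.           1.        ]] [[-0.00344352  0.99742474 -0.07163812  0.46221804]
 [-0.99952474 -0.00123847  0.0308021   0.01035918]
 [ 0.03063406  0.07171014  0.99695497  0.89958759]
 [ 0.          0.          0.          1.        ]] {'time_s': 0.1, 'qpos': array([ 1.17938805e+00,  3.00413523e-01,  1.52150916e+00, -1.84172620e-06,
        1.32070219e+00, -6.65988264e-02]), 'joint_vel': array([ 2.90174999e-04, -8.74195641e-04, -2.62213205e-03, -1.63818928e-04,
        3.76702907e-05, -1.84600745e-05]), 'tau': array([ 1.70054354e-03, -5.32651484e+01, -3.53275466e+01,  7.10224779e-02,
        2.36251310e-02, -5.87416298e-05]), 'ee_pos': array([0.1754342 , 0.52102497, 0.20494834]), 'eef_rot': array([-3.14056261e+00, -6.69134754e-05,  2.81678362e+00]), 'force': array([ 0.41861302,  0.78154354, -0.52312338]), 'moment': array([-0.03433833,  0.00112508,  0.03938135]), 'grip_force': 0.0, 'grip_width': 0.0937274538084191}
```

View pics/top.png

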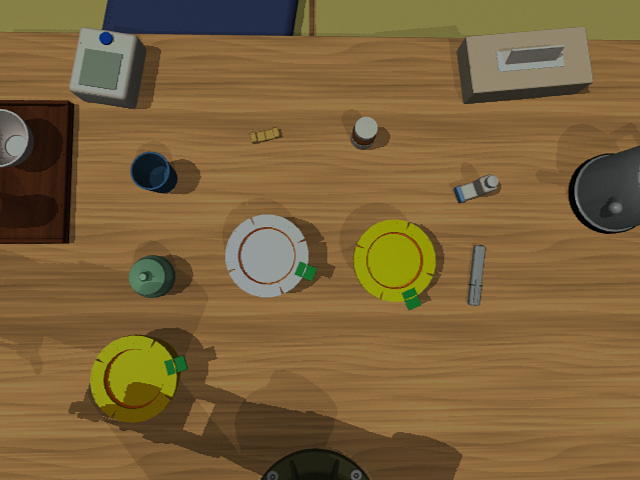

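View pics/side.png

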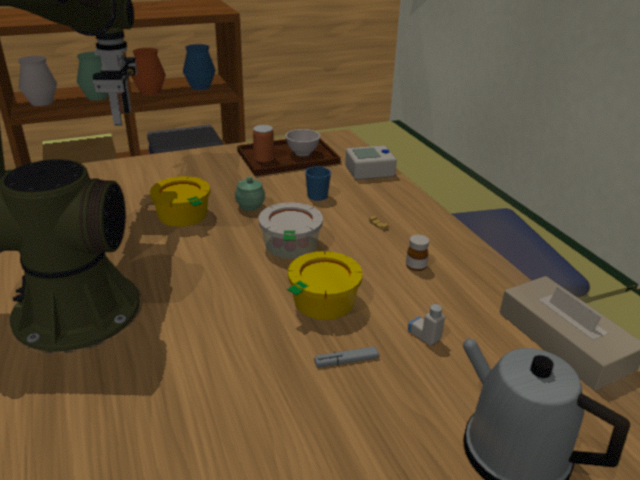

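The top view shows the white lid at about (267,256) with its green tab at (306,271). The yellow look-alikes are at (395,260) and (135,380).

Run:
```python
from h import *
c=dict(np.load('top.npz')); P=cloud(c); rgb=c["pixels"]
hsv=cv2.cvtColor(rgb,cv2.COLOR_RGB2HSV)
roi=np.zeros((480,640),np.uint8); roi[205:310,215:330]=1
print('table z',np.median(P[320:340,250:330,2]), 'lid z',np.percentile(P[205:310,215:330,2],[50,75,90,95]))
white=((hsv[...,1]<60)&(hsv[...,2]>110)&(roi>0)).astype(np.uint8)
cs,_=cv2.findContours(white,cv2.RETR_EXTERNAL,cv2.CHAIN_APPROX_NONE); k=max(cs,key=cv2.contourArea)
def ray(u,v,h):
    K=c["mtx"];T=c["pose"]; d=T[:3,:3]@np.array([(u-K[0,2])/K[0,0],-(v-K[1,2])/K[1,1],-1]); return T[:3,3]+d*(h-T[2,3])/d[2]
W=np.array([ray(*p[0],0.076) for p in cv2.convexHull(k)])
(x,y),r=cv2.minEnclosingCircle(W[:,:2].astype(np.float32)); print('circle',x,y,r, 'ell',cv2.fitEllipse(cv2.convexHull(k)))
g=((hsv[...,0]>45)&(hsv[...,0]<85)&(hsv[...,1]>130)&(hsv[...,2]>60)&(roi>0))
v,u=np.nonzero(g); G=ray(u.mean(),v.mean(),0.076); print('green',G,len(u))
m=(P[...,2]>0.068)&(roi>0)&(white>0); Q=P[m]; print('depth rim',np.r_[(Q.min(0)+Q.max(0))/2],Q.max(0)-Q.min(0))
e=ray(*cv2.fitEllipse(cv2.convexHull(k))[0],0.076); print('ellc',e)
print('yaw',np.degrees(np.arctan2(G[1]-e[1],G[0]-e[0])),np.hypot(G[1]-e[1],G[0]-e[0]))
Y=ray(395,260,0.076);print('yellow',Y)
```

```text
table z 0.0004995343616028824 lid z [0.00276942 0.06963886 0.07609404 0.07704181]
circle 0.493546724319458 0.08736559748649597 0.07591604441404343 ell ((266.3674621582031, 255.43356323242188), (82.40403747558594, 83.68728637695312), 74.12812042236328)
green [0.46392855 0.01590151 0.076     ] 240
depth rim [0.49316746 0.08647328 0.48379408] [0.14749632 0.15222819 0.83158702]
ellc [0.49270542 0.08761201 0.076     ]
yaw -111.86521368179686 0.07726903072340441
yellow [ 0.48380578 -0.14701004  0.076     ]
```

Request:
{"name": "servo_tool", "arguments": {
  "plan": [
    [0,-0.04,-0.033,0,0,0,0],
    [0,-0.04,-0.033,0.005,0,0,0],
    [0,-0.04,-0.033,0.005,0,0,0],
    [0,-0.04,-0.033,0.005,0,0,0],
    [0,-0.04,-0.033,0.005,0,0,0],
    [0,-0.04,-0.033,0.005,0,0,0],
    [0,-0.04,-0.033,0.005,0,0,0],
    [0,-0.04,-0.033,0.005,0,0,0]
  ]
}}

```text
time_s: 1.1
ee_pos: [0.3951, 0.1673, 0.1703]
eef_rot: [3.142, -0.0, 2.817]
force: [-0.4, 0.8, 0.4]
grip_width: 0.0177
grip_force: 0.0
```

Request:
{"name": "servo_tool", "arguments": {
  "plan": [
    [0,-0.0142,-0.0103,0.012,0,0,0],
    [0,-0.0142,-0.0103,0.012,0,0,0],
    [0,-0.0142,-0.0103,0.012,0,0,0],
    [0,-0.0142,-0.0103,0.012,0,0,0],
    [0,0,0,0.012,0,0,0],
    [0,0,0,0.01,0,0,0],
    [0,0,0,0.01,0,0,0],
    [0,0,0,0,0,0,0]
  ]
}}

```text
time_s: 2.1
ee_pos: [0.4347, 0.112, 0.0898]
eef_rot: [-3.141, -0.001, 2.817]
force: [0.6, 0.1, 1.2]
grip_width: 0.0005
grip_force: 0.0
```

Run:
```python
from h import *
a=shot("side","pics/s2.png")["pixels"][180:300,220:380]; b=ctrl.camera("wrist")["pixels"]
cv2.imwrite("pics/c2.png",np.hstack([cv2.resize(a,(400,300)),cv2.resize(b,(400,300))])[:,:,::-1])
```

```text
(no output)
```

View pics/c2.png

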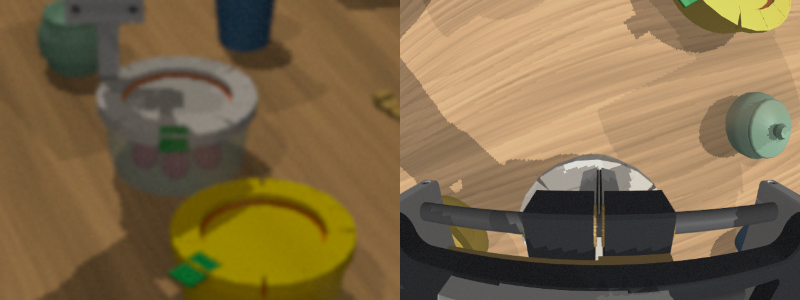

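Request:
{"name": "servo_tool", "arguments": {
  "plan": [
    [0,-0.001,-0.001,0.006,0,0,0],
    [0,0,0,0.006,0,0,0],
    [0,0,0,0.002,0,0,0],
    [0,0,0,0.0015,0,0,0],
    [0,0,0,0.0015,0,0,0],
    [0,0,0,0.001,0,0,0],
    [0,0,0,0.001,0,0,0],
    [0,0,0,0,0,0,0]
  ]
}}

```text
time_s: 3.2
ee_pos: [0.4358, 0.1105, 0.0713]
eef_rot: [-3.141, -0.0, 2.817]
force: [-0.7, -0.4, -0.0]
grip_width: 0.0005
grip_force: 0.0
```

Request:
{"name": "servo_tool", "arguments": {
  "plan": [
    [0,0,0,0.001,0,0,0],
    [0,0,0,0.0005,0,0,0],
    [0,0,0,0.0003,0,0,0],
    [0,0,0,0,0,0,0],
    [0,0,0,0,0,0,0],
    [0,0,0,0,0,0,0],
    [0,0,0,0,0,0,0],
    [0,0,0,0,0,0,0]
  ]
}}

```text
time_s: 4.2
ee_pos: [0.4359, 0.1105, 0.0701]
eef_rot: [3.141, 0.0, 2.817]
force: [-2.2, -0.5, 7.4]
grip_width: 0.0001
grip_force: 3.7
```

Run:
```python
from h import *
print(ctrl.get_obs()["force"],ctrl.get_obs()["ee_pos"])
c=ctrl.camera("top");P=cloud(c)
print(P[230:285:3,222:312:3,2].round(3).tolist()[0][:1])
C=np.array([.493,.0873]);d=P[...,:2]-C;r=np.hypot(d[...,0],d[...,1]);a=(np.degrees(np.arctan2(d[...,1],d[...,0]))+112+180)%360-180
for n,t in dict(tab=0,left=90,opp=180,right=-90).items():
    m=(r>.055)&(r<.071)&(abs((a-t+180)%360-180)<38)&(P[...,2]<.085)&(P[...,2]>.06); print(n,m.sum(),np.median(P[m][:,2]))
```

```text
[-2.16211106 -0.47063518  7.38179087] [0.43592916 0.11050991 0.07005881]
[-0.002]
tab 364 0.07556788565498124
left 399 0.07597449594236783
opp 381 0.07595947279393445
right 0 nan
  return _methods._mean(a, axis=axis, dtype=dtype,
  ret = ret.dtype.type(ret / rcount)
```

Request:
{"name": "servo_tool", "arguments": {
  "plan": [
    [0,0,0,-0.012,0,0,0],
    [0,0,0,-0.01,0,0,0],
    [0,-0.0162,0.0145,0,0,0,0],
    [0,-0.0162,0.0145,0,0,0,0],
    [0,-0.0162,0.0145,0,0,0,0],
    [0,-0.0162,0.0145,0,0,0,0],
    [0,0,0,0,0,0,0],
    [0,0,0,0.012,0,0,0]
  ]
}}

```text
time_s: 5.25
ee_pos: [0.5156, 0.1446, 0.08]
eef_rot: [3.141, 0.001, 2.817]
force: [0.7, -0.3, -0.8]
grip_width: 0.0001
grip_force: 0.0
```

Request:
{"name": "servo_tool", "arguments": {
  "plan": [
    [0,0,0,0.002,0,0,0],
    [0,0,0,0.002,0,0,0],
    [0,0,0,0.0015,0,0,0],
    [0,0,0,0.0015,0,0,0],
    [0,0,0,0.0015,0,0,0],
    [0,0,0,0.0015,0,0,0],
    [0,0,0,0,0,0,0],
    [0,0,0,0,0,0,0]
  ]
}}

```text
time_s: 6.25
ee_pos: [0.5159, 0.1448, 0.0701]
eef_rot: [3.141, 0.0, 2.817]
force: [-3.1, -2.5, 6.8]
grip_width: 0.0001
grip_force: 3.4
```

Request:
{"name": "servo_tool", "arguments": {
  "plan": [
    [0,0,0,-0.012,0,0,0],
    [0,0,0,-0.01,0,0,0],
    [0,-0.0147,-0.0163,0,0,0,0],
    [0,-0.0147,-0.0163,0,0,0,0],
    [0,-0.0147,-0.0163,0,0,0,0],
    [0,-0.0147,-0.0163,0,0,0,0],
    [0,0,0,0,0,0,0],
    [0,0,0,0.012,0,0,0]
  ]
}}

```text
time_s: 7.25
ee_pos: [0.551, 0.0647, 0.0801]
eef_rot: [3.141, 0.002, 2.817]
force: [-1.1, 1.9, -0.1]
grip_width: 0.0007
grip_force: 0.0
```

Request:
{"name": "servo_tool", "arguments": {
  "plan": [
    [0,0,0,0.002,0,0,0],
    [0,0,0,0.002,0,0,0],
    [0,0,0,0.0015,0,0,0],
    [0,0,0,0.0015,0,0,0],
    [0,0,0,0.0015,0,0,0],
    [0,0,0,0.0015,0,0,0],
    [0,0,0,0,0,0,0],
    [0,0,0,0,0,0,0]
  ]
}}

```text
time_s: 8.25
ee_pos: [0.5508, 0.0643, 0.0701]
eef_rot: [3.141, 0.0, 2.817]
force: [-2.9, 0.1, 7.1]
grip_width: 0.0005
grip_force: 3.4
```

Request:
{"name": "servo_tool", "arguments": {
  "plan": [
    [0,0,0,-0.012,0,0,0],
    [0,0,0,-0.012,0,0,0],
    [0,0,0,-0.012,0,0,0],
    [0,-0.02,0,-0.01,0,0,0],
    [0,-0.03,0,-0.01,0,0,0],
    [0,-0.03,0,-0.01,0,0,0],
    [0,-0.02,0,0,0,0,0],
    [0,0,0,0,0,0,0]
  ]
}}

```text
time_s: 9.25
ee_pos: [0.6458, 0.0319, 0.1357]
eef_rot: [-3.142, 0.0, 2.816]
force: [-0.1, -0.0, 0.1]
grip_width: 0.0005
grip_force: 0.0
```

```bash
cat > chk.py <<'E'
from h import *
c=ctrl.camera("top");P=cloud(c)
cv2.imwrite("pics/chk_%.1f.png"%ctrl.get_obs()["time_s"],c["pixels"][:,:,::-1])
C=np.array([.493,.0873]);d=P[...,:2]-C;r=np.hypot(d[...,0],d[...,1]);a=(np.degrees(np.arctan2(d[...,1],d[...,0]))+112+180)%360-180
for n,t in dict(tab=0,left=90,opp=180,right=-90).items():
    m=(r>.055)&(r<.071)&(abs((a-t+180)%360-180)<38)&(P[...,2]<.085)&(P[...,2]>.06); print(n,m.sum(),np.median(P[m][:,2]) if m.any() else 0)
m=(r<.09)&(P[...,2]>.064)&(P[...,2]<.08)&(c["pixels"].min(-1)>80)
Q=P[m][:,:2].astype(np.float32); print('centre',cv2.minEnclosingCircle(Q))
hsv=cv2.cvtColor(c["pixels"],cv2.COLOR_RGB2HSV);g=(r<.1)&(hsv[...,0]>45)&(hsv[...,0]<85)&(hsv[...,1]>130)&(hsv[...,2]>60)&(P[...,2]>.06);print('green',P[g].mean(0))
E
python3 chk.py
```

```text
tab 0 0
left 0 0
opp 0 0
right 0 0
centre ((0.0, 0.0), 0.0)
green [nan nan nan]chk.py:9: RuntimeWarning: Mean of empty slice.
  hsv=cv2.cvtColor(c["pixels"],cv2.COLOR_RGB2HSV);g=(r<.1)&(hsv[...,0]>45)&(hsv[...,0]<85)&(hsv[...,1]>130)&(hsv[...,2]>60)&(P[...,2]>.06);print('green',P[g].mean(0))
  ret = um.true_divide(
```

```bash
sed -i 's/camera("top")/camera("side")/; s/chk_/side_/' chk.py; python3 chk.py; ls pics
python3 - <<'E'
import cv2,glob
f=glob.glob('pics/side_*')[0]; i=cv2.imread(f)[150:330,200:440]; cv2.imwrite('pics/crop3.png',cv2.resize(i,(720,540)))
E
```

```text
tab 127 0.07483846022970475
left 123 0.06936788396345528
opp 111 0.069342917876555
right 120 0.06914532356965919
centre ((0.49416816234588623, 0.0869312584400177), 0.07975722849369049)
green [0.46019937 0.00863595 0.07308193]
c2.png
chk_9.3.png
s2.png
side.png
side_9.3.png
top.png
```

View pics/crop3.png

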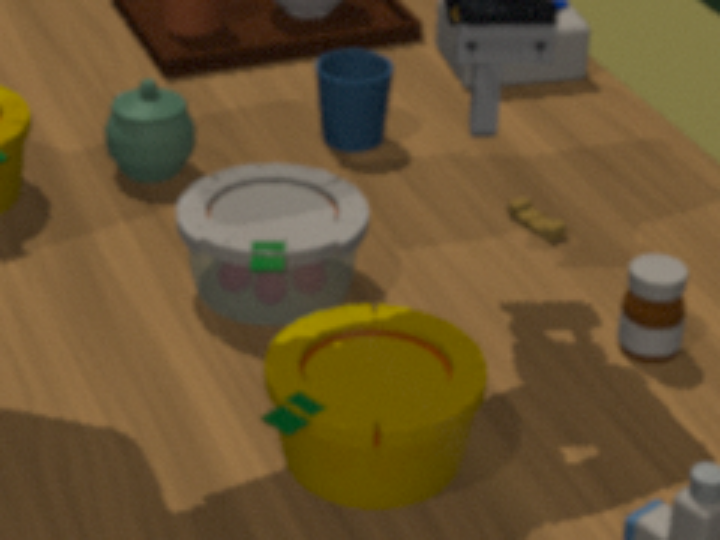

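The lid is in place at about (272,215) in the crop. Three sections read 69 mm (shut) and the tab section 75 mm (still up). Next is the tab.

Request:
{"name": "servo_tool", "arguments": {
  "plan": [
    [0,0.0277,-0.0096,0,0,0,0],
    [0,0.0277,-0.0097,0,0,0,0],
    [0,0.0277,-0.0096,0,0,0,0],
    [0,0.0277,-0.0097,0,0,0,0],
    [0,0.0277,-0.0096,0,0,0,0],
    [0,0.0277,-0.0097,0.015,0,0,0],
    [0,0,0,0.02,0,0,0],
    [0,0,0,0.0202,0,0,0]
  ]
}}

```text
time_s: 10.35
ee_pos: [0.4686, 0.0308, 0.0805]
eef_rot: [3.141, 0.001, 2.817]
force: [-0.2, 0.1, 0.5]
grip_width: 0.0008
grip_force: 0.0
```

Request:
{"name": "servo_tool", "arguments": {
  "plan": [
    [0,0,0,0.002,0,0,0],
    [0,0,0,0.002,0,0,0],
    [0,0,0,0.0015,0,0,0],
    [0,0,0,0.0015,0,0,0],
    [0,0,0,0.0015,0,0,0],
    [0,0,0,0.0015,0,0,0],
    [0,0,0,0,0,0,0],
    [0,0,0,0,0,0,0]
  ]
}}

```text
time_s: 11.35
ee_pos: [0.4694, 0.0305, 0.0704]
eef_rot: [-3.142, -0.0, 2.817]
force: [0.0, -0.7, 0.4]
grip_width: 0.0004
grip_force: 0.0
```

Request:
{"name": "servo_tool", "arguments": {
  "plan": [
    [0,0,0,-0.012,0,0,0],
    [0,0,0,-0.015,0,0,0],
    [0,0,0,-0.02,0,0,0],
    [0,-0.02,0.01,-0.02,0,0,0],
    [0,-0.04,0.01,-0.02,0,0,0],
    [0,-0.04,0.02,-0.02,0,0,0],
    [0,-0.04,0.02,0,0,0,0],
    [0,-0.02,0,0,0,0,0]
  ]
}}

```text
time_s: 12.35
ee_pos: [0.6418, 0.0368, 0.1784]
eef_rot: [3.141, 0.001, 2.818]
force: [-0.7, -0.2, -0.2]
grip_width: 0.0007
grip_force: 0.0
```

```bash
python3 chk.py; python3 -c "
from station import ctrl; o=ctrl.get_obs(); print(o['joint_vel'],o['force'])"
```

```text
tab 127 0.06954282442095105
left 117 0.06978087272286071
opp 115 0.06935245990515515
right 117 0.06947709793799328
centre ((0.4913150668144226, 0.08616051822900772), 0.07935260236263275)
green [0.46018081 0.01039276 0.06781065]
[ 0.00126348 -0.05531603  0.09901263  0.00027046 -0.03388399  0.01295911] [1.6672363  0.06934661 0.56353677]
```

All four sections read about 69.5 mm, so they are shut, and the hand is clear.

```bash
python3 -c "
from station import ctrl; print(ctrl.hand_in())"
```

```text
the job is handed in; nothing more can be done
None
```

All four rim sections of the lid measured shut, with the green-tab section pressed last; the bowl stayed in place to within about 2 mm, the hand was clear, and the job was handed in at about 12.5 s.

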